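# Make up the repair kit on the divided tray

### The arm

A 6-joint arm with a two-finger parallel gripper is mounted at the origin on a cart in front of the work surface, level with it; the furniture and walls round the work are solid. World frame = base frame: x ahead of the robot, y to its left, z up, the work surface at z = 0. Lengths are in m, angles in degrees, forces in N, time in s.
With the tool pointing down it reaches from about 0.375 to 0.9 m from the base axis. Payload 3.1 kg.
Tool frame: the origin (TCP) lies at the very end of the fingers, on their centre line; the grasp point (between the pads) lies 19 mm behind it; z points along the fingers, y is the line along which they close (so a half turn about z gives the same grasp; the last joint's range is limited). The gripper opens to 87 mm and grips with 3 to 60 N. Pads are 19 mm wide; open, the fingers measure 117 mm over their backs; the gripper's body (75 mm by 190 mm) begins 51 mm behind the grasp point.
Start: joints at [-74.341, 30.224, 82.088, -0, 67.689, -10.227], TCP at [0.273, -0.562, 0.223] pointing down, gripper open.
Joint ranges: [-176.69, 176.69], [-43.24, 126.21], [12.49, 139.97], [-82, 262], [0, 151.66], [-163.58, 163.58]. Speed limits (degrees/s): [159.86, 159.86, 180, 180, 180, 180].

### API

Orientations are given as a 3x3 rotation matrix whose columns are the frame's x, y, z axes.
In Python, from rig import bot, imaging gives the robot as it stands.
- The arm moves only by the tool drive_tool, never from a script. Its argument "deltas" is text: rows parted by semicolons, each of 5 numbers parted by spaces: the finger opening in mm, from 0 to 87, then the shift along the world's x, y, z in mm, then the turn about the world's z in rad. In form: jaw dx dy dz twist; .... A call has 1 to 12 rows; each row is the pose to reach, as a shift and turn from the pose commanded when the call began; what a row does not reach only later rows make up. A row lasts 1/10 s, in which the tool goes at most 50 mm and 8.59 degrees, less where a joint would pass 70% of its speed; a pose out of reach is approached as far as the arm can. A call with a gripper value outside its range is refused whole. The fingers move at their own pace and stop on an object; the grip force is fixed at half the most. Time passes only in rows, so rows that repeat a pose let the fingers close. It gives the time, the measured TCP pose, the force, the opening and the grip force at its end, in the units of the state.
- bot.read_state(): the state, without advancing time (a new reading comes with each control period).
- imaging.capture(name): name is "side" or "top" or "wrist"; returns the picture (384x512x3 uint8, red, green, blue); there is no depth.
- imaging.camera_model(name): a dict with "fx", "fy", "cx", "cy" (pixels), "T" (4x4, takes a point from camera to world coordinates). Camera axes: x right, y down, z forward; pixel columns grow to the right and rows downward; lengths in m; the calibration is good to about 2 mm. The wrist camera is an equidistant fisheye: a pixel r from the principal point sees the ray r / f radians off the axis. A picture is of the moment at which its call begins: read the wrist's pose just before it. camera_model takes no time and is no camera call; for the wrist camera it gives the pose at the moment of the call.
- bot.hand_in(): hands the job in; it is judged then, once.
The state is a dict: "time_s": time; "joint_positions": joint angles; "qvel": joint speeds; "tau": joint torques, N m; "position": TCP position; "tcp_rot": TCP orientation; "force": force on the tool from outside, world axes, zero at the start; "moment": the same for the moment, N m; "opening": opening from 0.0 (shut) to 1.0 (fully open); "grasp_force": force on a finger pad.
Only numpy, scipy, OpenCV 4.12 (cv2) and the standard library are available. Lean on these libraries where they do the work, as an engineer would, in place of code of your own. Each camera call takes 0.05 s, during which the arm holds its last target. There are 200 camera calls.

### The job

Make up the repair kit on the grey six-bay tray, where the white carton and the memory stick already lie in the two front corner bays and must stay there. Lay the block battery flat in the middle of the rear bay directly behind the carton and the eraser flat in the middle of the rear bay directly behind the memory stick, both lengthways front to back along the tray, and lay the gear wheel flat on top of the carton, centred. Only when these three are in place, stand the glue bottle, which is easily knocked over, upright in the middle of the front bay between the carton and the memory stick.

Things in the scene. Friction and masses are not known exactly. Their poses are not given: they have to be found in the camera images.
- tray: Fixed grey tray, 188 mm front to back, 272 mm wide, with 2 rows of 3 open bays (front row nearer the robot). Origin: centre of its underside, on the desk; x to its rear, away from the robot, y to its left, z up. Bay centres: x -45 (front) or +45 mm (rear), y +88, 0 or -88 mm. Bays 84 mm wide inside, 86 mm front to back; floor 3 mm, ribs between bays 9 mm, outer rim 14 mm above the desk.
- carton_centre (a point): Closed white carton, 60 x 78 x 46 mm high, loose, 150 g, standing in the front left or the front right bay, its 78 mm side front to back. This point: its centre, 23 mm above its underside; its flat closed top is 24 mm above this point. Its y axis is along the 78 mm side, z up.
- memory_stick_centre (a point): Small black memory stick with a metal plug, 18 x 56 x 9 mm, loose, lying in the other front corner bay. This point: its centre, 4 mm above its underside. Its y axis is along its length, z up.
- battery_centre (a point): Block battery, black and copper-coloured with two terminals at one end, 26 mm wide, 50 mm long, 17 mm high, lying flat on the desk. This point: its centre, 8.5 mm above its underside. y is along its length, z up.
- eraser_centre (a point): Used white eraser in a blue sleeve, 22 mm wide (20 mm between its gripped sides), 47 mm long, 12 mm high, lying flat on the desk. This point: its centre, 6 mm above its underside. y is along its length, z up.
- gear_centre (a point): Flat white plastic gear wheel, 42 mm in diameter, 5 mm thick, lying flat on the desk; can be pinched across its rim. This point: its centre, 2.5 mm above its underside, z up.
- glue_centre (a point): Small bottle of glue with a pointed red cap, standing upright; round body 28 mm in diameter and 64 mm high, 94 mm with the cap. This point: on its axis, 32 mm above its underside, z up.
Not all that is in view belongs to the job. What is shaped like the part that bears eraser_centre but green is not meant. Of the things that look like the part that bears glue_centre, take the one that is farthest from the robot's base at the start.

How it is judged (in metres and radians):
On the way, in this order (a step that is already met when the one before it is completed fails the run):
1. the battery lies behind the carton, the eraser behind the memory stick and the gear on the carton (((y of carton_centre in the frame of tray between 0.068 and 0.108 m and y of memory_stick_centre in the frame of tray between -0.108 and -0.068 m and x of battery_centre in the frame of tray between 0.03 and 0.06 m and y of battery_centre in the frame of tray between 0.073 and 0.103 m and z of battery_centre in the frame of tray between 0.0075 and 0.0155 m and x of eraser_centre in the frame of tray between 0.03 and 0.06 m and y of eraser_centre in the frame of tray between -0.103 and -0.073 m and z of eraser_centre in the frame of tray between 0.005 and 0.013 m) or (y of carton_centre in the frame of tray between -0.108 and -0.068 m and y of memory_stick_centre in the frame of tray between 0.068 and 0.108 m and x of battery_centre in the frame of tray between 0.03 and 0.06 m and y of battery_centre in the frame of tray between -0.103 and -0.073 m and z of battery_centre in the frame of tray between 0.0075 and 0.0155 m and x of eraser_centre in the frame of tray between 0.03 and 0.06 m and y of eraser_centre in the frame of tray between 0.073 and 0.103 m and z of eraser_centre in the frame of tray between 0.005 and 0.013 m)) and angle between the y axis of each of battery_centre, eraser_centre and the x axis of tray, either way round below 0.35 rad and angle between each of battery_centre, eraser_centre, gear_centre's own z axis and vertical below 0.12 rad and horizontal distance between gear_centre and carton_centre below 0.015 m and z of gear_centre in the frame of carton_centre between 0.0215 and 0.0305 m), for 0.2 s.
2. after that, the glue bottle stands in the front bay between the carton and the memory stick (x of glue_centre in the frame of tray between -0.06 and -0.03 m and y of glue_centre in the frame of tray between -0.015 and 0.015 m and z of glue_centre in the frame of tray between 0.031 and 0.039 m and angle between glue_centre's own z axis and vertical below 0.12 rad), for 0.2 s.
At the end, for the whole second after the job is handed in: Battery and eraser flat in their rear bays, within 15 mm of centre in each direction and 20 degrees of front to back; gear flat on the carton, within 15 mm of centre; glue upright in the front middle bay, within 15 mm of centre; carton and memory stick moved under 15 mm (all of step 1 and all of step 2 and distance of each of carton_centre, memory_stick_centre from where it was at the start of the episode below 0.015 m and angle between carton_centre's own z axis and vertical below 0.12 rad); the robot touches nothing.
It also fails if it takes over 112 s, if anything falls off the work surface, if the arm or the gripper's body presses on something with over 40 N, if the wrist force passes 120 N, or if a joint passes its speed limit or range.

## Working session

There is one attempt and no reset: what is moved stays moved. The work goes in short steps, Python scripts to look and compute and a tool call to move; the robot and the scene stay as the last step left them, time stands still between calls to the robot, and variables do not carry over. Pictures are saved under pics/ and viewed, at most 14 in all, crops included, and the job is handed in when it is done.

Besides the shell and the picture viewer there is one more tool, called after "Request:" as name(argument=value, ...) on one line, values as JSON. drive_tool: Moves the arm, as the interface text tells. Its arguments: {"type":"object","properties":{"deltas":{"type":"string"}},"required":["deltas"]}

```bash
ls; mkdir -p pics; cat > h.py <<'E'
import numpy as np,cv2
from rig import bot,imaging
def snap(n,f):
    im=imaging.capture(n); cv2.imwrite('pics/'+f+'.png',im[:,:,::-1]); return im
def ray(m,u,v,fish=False):
    x=(u-m['cx'])/m['fx'];y=(v-m['cy'])/m['fy']
    if fish:
        r=np.hypot(x,y); s=np.sinc(r/np.pi); d=np.array([x*s,y*s,np.cos(r)])
    else: d=np.array([x,y,1.])
    T=np.array(m['T']); return T[:3,3],T[:3,:3]@d
def onz(m,u,v,z,fish=False):
    o,d=ray(m,u,v,fish); return (o+d*(z-o[2])/d[2])[:2]
E
python3 - <<'E'
from h import *
for n in('top','side'):
    snap(n,n+'0'); m=imaging.camera_model(n); print(n,{k:m[k] for k in('fx','cx','cy')},np.round(m['T'],3).tolist())
a=cv2.imread('pics/top0.png');b=cv2.imread('pics/side0.png')
s=bot.read_state();print(s['position'],s['tcp_rot'],s['time_s'])
E
```

```text
pics
top {'fx': 348.8632237962417, 'cx': 256.98589192764655, 'cy': 186.78373692163922} [[0.014, -0.986, 0.168, 0.309], [-0.999, -0.02, -0.031, -0.176], [0.034, -0.167, -0.985, 0.898], [0.0, 0.0, 0.0, 1.0]]
side {'fx': 366.1728549480412, 'cx': 252.7201704051277, 'cy': 193.36441157021056} [[0.976, 0.183, -0.117, 0.56], [0.217, -0.784, 0.582, -0.683], [0.015, -0.593, -0.805, 0.729], [0.0, 0.0, 0.0, 1.0]]
[ 0.27269451 -0.56165103  0.22168552] [[ 8.99655127e-01  4.36600911e-01 -5.44771321e-04]
 [ 4.36601141e-01 -8.99653317e-01  1.83090605e-03]
 [ 3.09269925e-04 -1.88503180e-03 -9.99998176e-01]] 0.1
```

View pics/top0.png

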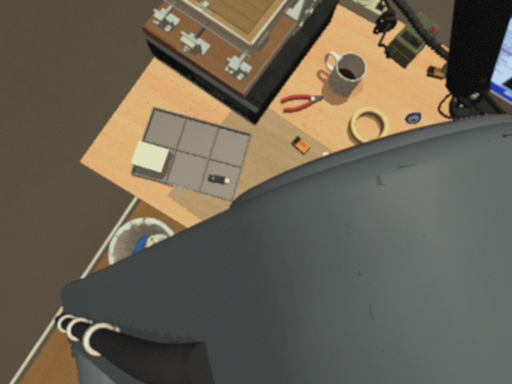

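View pics/side0.png

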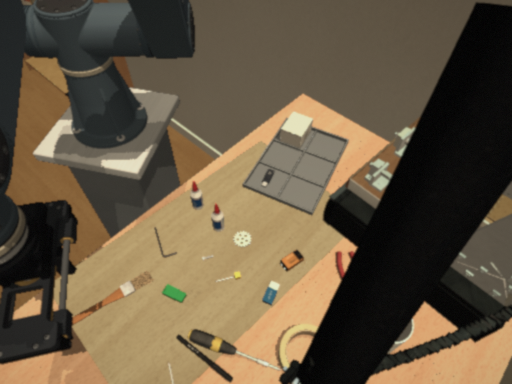

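The side view shows everything: the bottles are at (196,195) and (217,217), and the gear is at (242,239). The battery is at (291,260), the blue eraser at (271,292) and the green decoy at (174,293). The carton is at (296,128) and the memory stick at (267,177). Next I'll measure them.

```bash
python3 - <<'E'
from h import *
m=imaging.camera_model('side');t=imaging.camera_model('top')
b=cv2.imread('pics/side0.png');
P=lambda n,u,v,z,mm=m:print(n,np.round(onz(mm,u,v,z),3))
for n,u,v in [('bottleA',196,207),('bottleB',218,229)]:P(n,u,v,0.005)
P('gear',242,239,.005);P('batt',291,260,.017);P('eras',271,292,.012);P('green',174,293,.012)
P('stick',267,177,.012);P('carton top',297,121,.049)
P('screwdriver',200,337,.01);P('lampside',330,384,.0)
for n,u,v in [('rimNW',304,121),('NE',349,140),('SE',312,211),('SW',245,185)]:P(n,u,v,.014)
for n,u,v in [('NW',154,109),('NE',250,134),('SE',236,198),('SW',132,174)]:P('top '+n,u,v,.014,t)
P('top stick',218,180,.012,t);P('top batt',301,145,.017,t);P('top carton',149,157,.049,t)
c=cv2.resize(b[90:320,150:370],None,fx=2.6,fy=2.6,interpolation=cv2.INTER_CUBIC);cv2.imwrite('pics/c1.png',c)
E
```

```text
bottleA [ 0.332 -0.231]
bottleB [ 0.399 -0.277]
gear [ 0.459 -0.29 ]
batt [ 0.574 -0.323]
eras [ 0.546 -0.4  ]
green [ 0.355 -0.446]
stick [ 0.479 -0.107]
carton top [0.525 0.072]
screwdriver [ 0.431 -0.515]
lampside [ 0.681 -0.539]
rimNW [0.542 0.116]
NE [0.673 0.07 ]
SE [ 0.602 -0.185]
SW [ 0.432 -0.146]
top NW [0.662 0.071]
top NE [ 0.6   -0.184]
top SE [ 0.429 -0.151]
top SW [0.486 0.116]
top stick [ 0.475 -0.104]
top batt [ 0.572 -0.318]
top carton [0.523 0.066]
```

View pics/c1.png

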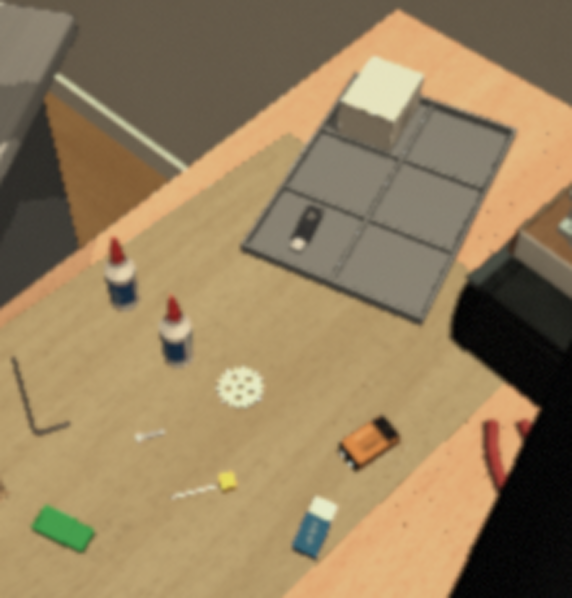

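Candidates:
- Bottles: A (196,207) is 0.40 m from the base and B (218,229) is 0.49 m, so I take B.
- Erasers: the green one at (174,293) is the decoy, so I take the blue one at (271,292).

The crop confirms both choices. Next I'll check orientations and the clearance to the chest.

```bash
python3 - <<'E'
from h import *
m=imaging.camera_model('side');t=imaging.camera_model('top')
b=cv2.imread('pics/side0.png');a=cv2.imread('pics/top0.png')
def blob(im,mm,lo,hi,box,z,n):
    h=cv2.cvtColor(im,cv2.COLOR_BGR2HSV);k=cv2.inRange(h,lo,hi);w=np.zeros_like(k);x0,y0,x1,y1=box;w[y0:y1,x0:x1]=k[y0:y1,x0:x1]
    c=max(cv2.findContours(w,0,1)[0],key=cv2.contourArea)
    p=np.array([onz(mm,u,v,z) for u,v in c[:,0]])*1000
    r=cv2.minAreaRect(p.astype(np.float32));print(n,np.round(r[0]),np.round(r[1]),round(r[2],1),np.round(cv2.boxPoints(r)).tolist())
blob(b,m,(100,80,0),(125,255,255),(255,275,290,315),.012,'eraser sleeve')
blob(b,m,(5,150,80),(18,255,255),(275,245,310,275),.017,'batt copper')
blob(b,m,(0,0,160),(60,90,255),(228,228,258,250),.005,'gear')
blob(b,m,(0,0,60),(180,35,135),(230,110,360,220),.012,'tray side')
blob(a,t,(0,0,60),(180,35,135),(120,100,255,205),.012,'tray top')
blob(b,m,(0,0,60),(180,255,255),(0,0,1,1),.0,'x') if 0 else 0
for n,mm,u,v in [('chest s1',m,325,205),('chest s2',m,362,245),('t1',t,152,45),('t2',t,250,122),('t3',t,300,65)]:print(n,np.round(onz(mm,u,v,0),3),np.round(onz(mm,u,v,.1),3))
E
```

```text
Traceback (most recent call last):
ValueError: max() iterable argument is empty
```

Request:
drive_tool(deltas="87 35 30 5 0; 87 70 60 10 0; 87 105 90 15 0; 87 140 125 20 0; 87 175 155 25 0; 87 210 190 30 0; 87 240 210 30 0; 87 240 210 30 0; 87 240 210 30 0")

```text
time_s: 1.0
position: [0.513, -0.3514, 0.252]
tcp_rot: [[0.899, 0.439, -0.001], [0.439, -0.899, 0.0], [-0.001, -0.001, -1.0]]
force: [0.2, 0.5, 0.4]
opening: 1.004
grasp_force: 0.0
```

```bash
python3 - <<'E'
from h import *
m=imaging.camera_model('wrist');snap('wrist','w1');print({k:m[k] for k in('fx','cx','cy')},np.round(m['T'],3).tolist())
E
```

```text
{'fx': 297.3186396354542, 'cx': 258.49892208773923, 'cy': 191.8410716096424} [[0.438, -0.865, -0.246, 0.581], [-0.899, -0.421, -0.119, -0.318], [-0.001, 0.274, -0.962, 0.414], [0.0, 0.0, 0.0, 1.0]]
```

View pics/w1.png

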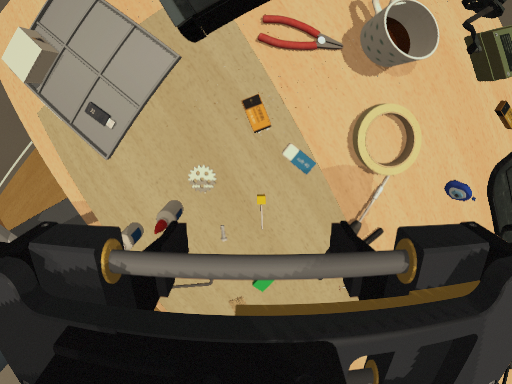

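The wrist view shows the battery at (256,114), the eraser at (299,158), the gear at (202,177), bottle B at (168,217), the tray and the chest. I'll measure the poses from it.

```bash
cat >> h.py <<'E'
def blob(im,m,lo,hi,box,z,n,fish=True):
    h=cv2.cvtColor(im,cv2.COLOR_BGR2HSV);k=cv2.inRange(h,lo,hi);w=np.zeros_like(k);x0,y0,x1,y1=box;w[y0:y1,x0:x1]=k[y0:y1,x0:x1]
    cs=cv2.findContours(w,0,1)[0]
    if not cs: print(n,'none');return
    c=max(cs,key=cv2.contourArea)
    p=np.array([onz(m,u,v,z,fish) for u,v in c[:,0]])*1000
    r=cv2.minAreaRect(p.astype(np.float32));b=cv2.boxPoints(r)
    e=max(b[1]-b[0],b[2]-b[1],key=np.linalg.norm)
    print(n,'c',np.round(r[0],1),'size',np.round(r[1],1),'long axis deg',round(np.degrees(np.arctan2(e[1],e[0]))%180,1))
E
python3 - <<'E'
from h import *
m=imaging.camera_model('wrist');b=cv2.imread('pics/w1.png')
for (u,v) in [(256,114),(299,158),(202,177),(80,80),(292,150),(220,130),(250,100)]: print(cv2.cvtColor(b,cv2.COLOR_BGR2HSV)[v,u],end=' ')
print()
blob(b,m,(98,110,0),(130,255,255),(275,135,325,180),.012,'eraser sleeve')
blob(b,m,(0,0,190),(180,60,255),(275,135,325,180),.012,'eraser white')
blob(b,m,(8,160,60),(25,255,255),(235,85,280,140),.017,'batt copper')
blob(b,m,(0,0,0),(180,255,60),(235,85,280,140),.017,'batt black')
blob(b,m,(0,0,190),(180,60,255),(180,155,225,195),.005,'gear')
for n,u,v in [('FR',109,157),('RR',180,59),('rib mid-right rear',139,36),('rib FM',74,110)]:print(n,np.round(onz(m,u,v,.012,1),3))
for n,u,v in [('stick',99,113),('battend1',249,96),('battend2',265,131),('er1',287,147),('er2',312,170),('bottleB base',178,205),('tipB',159,229)]:print(n,np.round(onz(m,u,v,.01,1),3))
for n,u,v in [('chest1',203,37),('chest0',165,5)]:print(n,np.round(onz(m,u,v,0,1),3),np.round(onz(m,u,v,.1,1),3))
E
```

```text
[ 17 197 192] [ 95  76 144] [ 24  55 201] [ 20  37 151] [ 39  32 222] [ 20  96 184] [ 18 131 101] 
eraser sleeve c [ 535.8 -404. ] size [0. 0.] long axis deg 0.0
eraser white c [ 547.8 -382.8] size [15.2 19.3] long axis deg 168.2
batt copper c [ 574.7 -317.6] size [44.4 25.3] long axis deg 47.5
batt black c [ 585.9 -305.9] size [11.7 21.7] long axis deg 137.1
gear c [ 465.6 -283.6] size [21.8 39.8] long axis deg 115.6
FR [ 0.429 -0.145]
RR [ 0.599 -0.191]
rib mid-right rear [ 0.609 -0.118]
rib FM [ 0.471 -0.058]
stick [ 0.483 -0.103]
battend1 [ 0.591 -0.299]
battend2 [ 0.558 -0.339]
er1 [ 0.551 -0.376]
er2 [ 0.538 -0.422]
bottleB base [ 0.407 -0.271]
tipB [ 0.357 -0.257]
chest1 [ 0.641 -0.204] [ 0.627 -0.231]
chest0 [ 0.666 -0.128] [ 0.646 -0.174]
```

Request:
drive_tool(deltas="50 20 11 -40 0.14; 50 40 22 -80 0.28; 50 55 30 -120 0.39; 50 62 33 -160 0.39; 50 62 33 -200 0.39; 50 62 33 -225 0.39; 50 62 33 -235 0.39; 50 62 33 -241 0.39; 50 62 33 -246 0.39; 50 62 33 -247 0.39; 50 62 33 -247 0.39")

```text
time_s: 2.15
position: [0.5754, -0.3199, 0.0068]
tcp_rot: [[0.666, 0.746, 0.002], [0.746, -0.666, -0.001], [0.0, 0.002, -1.0]]
force: [0.4, -0.6, 0.1]
opening: 0.572
grasp_force: 0.0
```

Request:
drive_tool(deltas="20 0 0 0 0; 20 0 0 0 0; 20 0 0 0 0; 20 0 0 0 0; 20 0 0 0 0; 20 0 0 0 0; 20 0 0 0 0")

```text
time_s: 2.85
position: [0.5749, -0.3192, 0.0058]
tcp_rot: [[0.666, 0.746, 0.0], [0.746, -0.666, 0.0], [0.0, 0.0, -1.0]]
force: [-1.1, 0.5, 1.6]
opening: 0.298
grasp_force: 30.0
```

```bash
python3 -c "
from h import *
s=bot.read_state();print(s['joint_positions'])"
```

```text
[-3.87582015e+01  4.86236864e+01  8.46586519e+01  7.44254039e-03
  4.67164053e+01  3.00442733e+00]
```

Battery gripped at 26 mm. Now I'll lift it, turn it and carry it over the rear left bay.

Request:
drive_tool(deltas="20 0 0 40 0; 20 0 0 90 0; 20 0 30 140 0.14; 20 0 70 150 0.28; 20 5 110 150 0.42; 20 10 150 150 0.56; 20 15 190 150 0.7; 20 20 230 150 0.84; 20 25 270 150 0.98; 20 30 310 150 1.12; 20 35 345 150 1.26; 20 35 358 150 1.4")

```text
time_s: 4.05
position: [0.6099, 0.0423, 0.1553]
tcp_rot: [[-0.629, 0.778, 0.0], [0.778, 0.629, 0.001], [0.001, 0.001, -1.0]]
force: [-0.4, -0.3, -0.1]
opening: 0.295
grasp_force: 30.0
```

Request:
drive_tool(deltas="20 0 0 0 0.14; 20 0 0 0 0.28; 20 0 0 0 0.42; 20 0 0 0 0.56; 20 0 0 0 0.656; 20 0 0 0 0.656; 20 0 0 0 0.656; 20 0 0 0 0.656")

```text
time_s: 4.85
position: [0.6098, 0.0387, 0.1554]
tcp_rot: [[-0.97, 0.243, -0.0], [0.243, 0.97, -0.0], [0.0, -0.0, -1.0]]
force: [-0.4, -0.2, -0.0]
opening: 0.294
grasp_force: 30.0
```

```bash
python3 - <<'E'
from h import *
m=imaging.camera_model('wrist');snap('wrist','w2');s=bot.read_state();print(s['position'],np.round(m['T'],3).tolist())
E
```

```text
[0.60985987 0.03870479 0.15545297] [[0.244, 0.933, 0.265, 0.538], [0.97, -0.235, -0.067, 0.057], [0.0, 0.273, -0.962, 0.317], [0.0, 0.0, 0.0, 1.0]]
```

View pics/w2.png

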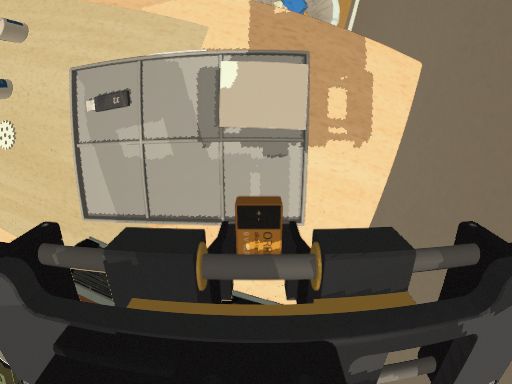

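The whole tray is in view. Its corners are at (72,69), (309,52) and (84,220), and its rib crossings at (144,142) and (221,140). The stick is at (112,101) and the carton top at (263,95).

```bash
python3 - <<'E'
from h import *
m=imaging.camera_model('wrist')
pts=[(72,69,.014,-.094,-.136),(309,52,.014,-.094,.136),(84,221,.014,.094,-.136),(144,142,.009,0,-.0445),(221,140,.009,0,.0445)]
W=np.array([onz(m,u,v,z,1) for u,v,z,_,_ in pts]);L=np.array([p[3:] for p in pts])
print(np.round(W,3).tolist())
wc,lc=W.mean(0),L.mean(0);A=(W-wc)@[1,1j];B=(L-lc)@[1,1j]
k=np.sum(A*B.conj())/np.sum(abs(B)**2);yaw=np.angle(k);c=wc@[1,1j]-np.exp(1j*yaw)*(lc@[1,1j])
print('scale',abs(k),'yaw',np.degrees(yaw),'C',c)
for n,x,y in[('rearL',.045,.088),('rearR',.045,-.088),('frontM',-.045,0),('frontL',-.045,.088)]:
  q=c+np.exp(1j*yaw)*(x+1j*y);print(n,np.round([q.real,q.imag],4))
b=cv2.imread('pics/w2.png');ct=[onz(m,u,v,.049,1) for u,v in[(221,61),(308,64),(307,129),(220,129)]]
print('carton',np.mean(ct,0),np.round(ct,3).tolist());print('stick',onz(m,112,101,.01,1))
E
```

```text
[[0.427, -0.136], [0.491, 0.122], [0.605, -0.183], [0.538, -0.071], [0.559, 0.012]]
scale 0.980678180864378 yaw -14.260397479361345 C (0.5487896634723511-0.029599460853783757j)
rearL [0.6141 0.0446]
rearR [ 0.5707 -0.126 ]
frontM [ 0.5052 -0.0185]
frontL [0.5269 0.0668]
carton [0.52619813 0.0655309 ] [[0.486, 0.036], [0.507, 0.111], [0.565, 0.096], [0.546, 0.02]]
stick [ 0.48186561 -0.09532781]
```

Request:
drive_tool(deltas="20 2 4 -40 0; 20 2 4 -80 0; 20 2 4 -115 0; 20 2 4 -130 0; 20 2 4 -138 0; 20 2 4 -143 0; 20 2 4 -146 0; 20 2 4 -146 0; 40 2 4 -146 0; 40 2 4 -146 0; 40 2 4 -146 0")

```text
time_s: 6.0
position: [0.6123, 0.0427, 0.0103]
tcp_rot: [[-0.97, 0.241, 0.001], [0.241, 0.97, -0.0], [-0.001, 0.0, -1.0]]
force: [-0.4, 1.3, 0.7]
opening: 0.44
grasp_force: 0.0
```

Request:
drive_tool(deltas="40 0 0 40 0; 40 0 0 90 0; 40 0 0 150 0; 40 0 -20 190 -0.14; 40 -5 -60 190 -0.28; 40 -15 -100 190 -0.42; 40 -25 -140 190 -0.56; 40 -35 -180 190 -0.7; 40 -45 -220 190 -0.84; 40 -55 -260 190 -0.98; 40 -65 -300 190 -1.12; 40 -75 -330 190 -1.26")

```text
time_s: 7.2
position: [0.5363, -0.2899, 0.1999]
tcp_rot: [[-0.06, 0.998, 0.001], [0.998, 0.06, -0.001], [-0.001, 0.001, -1.0]]
force: [0.6, -0.7, 0.6]
opening: 0.46
grasp_force: 0.0
```

Request:
drive_tool(deltas="40 0 -20 0 -0.14; 40 0 -40 0 -0.28; 40 0 -60 0 -0.346; 40 0 -60 0 -0.346; 40 0 -60 0 -0.346; 40 0 -60 0 -0.346")

```text
time_s: 7.8
position: [0.5367, -0.3459, 0.1995]
tcp_rot: [[0.274, 0.962, -0.001], [0.962, -0.274, 0.001], [0.001, -0.001, -1.0]]
force: [-0.4, -0.4, 0.3]
opening: 0.458
grasp_force: 0.0
```

```bash
python3 - <<'E'
from h import *
m=imaging.camera_model('wrist');snap('wrist','w3');t=imaging.camera_model('top')
s=bot.read_state();print(s['position'],s['tcp_rot'])
for z in(0,.09):print(z,onz(t,347,73,z),onz(t,330,70,z))
E
```

```text
[ 0.5367832  -0.34583792  0.19952594] [[ 2.73784494e-01  9.61790908e-01 -5.47331822e-04]
 [ 9.61790772e-01 -2.73783924e-01  9.34484720e-04]
 [ 7.48928254e-04 -7.82266122e-04 -9.99999414e-01]]
0 [ 0.78892034 -0.45155156] [ 0.79637831 -0.40390051]
0.09 [ 0.74082938 -0.42398461] [ 0.74754004 -0.38110831]
```

View pics/w3.png

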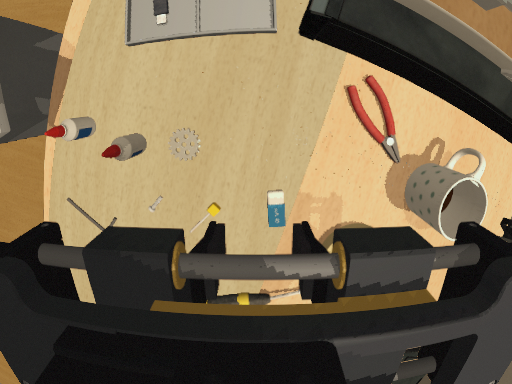

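The eraser at (276,209) is aligned with the tool, the mug is clear, and the gear is at (185,144).

```bash
python3 - <<'E'
from h import *
m=imaging.camera_model('wrist');b=cv2.imread('pics/w3.png')
e=[onz(m,276.5,191,.012,1),onz(m,276.5,227,.008,1)];print('eraser',e,np.mean(e,0),np.degrees(np.arctan2(*(e[0]-e[1])[::-1])))
blob(b,m,(85,80,0),(130,255,255),(262,185,292,235),.012,'sleeve')
g=[onz(m,u,v,.005,1) for u,v in((169,144),(201,144),(185,128),(185,160))];print('gear',np.round(g,4).tolist(),np.mean(g,0))
print('B base ~',onz(m,141,144,.03,1),'A',onz(m,90,127,.03,1))
E
```

```text
eraser [array([ 0.55199012, -0.37349641]), array([ 0.53958704, -0.42108843])] [ 0.54578858 -0.39729242] 75.39291202802353
sleeve c [ 543.2 -403.8] size [29.2 20.2] long axis deg 75.6
gear [[0.4404, -0.2808], [0.4794, -0.2931], [0.4663, -0.2683], [0.4538, -0.306]] [ 0.45997742 -0.28704871]
B base ~ [ 0.41509789 -0.26934627] A [ 0.35436107 -0.22609851]
```

Request:
drive_tool(deltas="40 4 -25 -40 0.02; 40 9 -52 -80 0.02; 40 9 -52 -125 0.02; 40 9 -52 -165 0.02; 40 9 -52 -182 0.02; 40 9 -52 -190 0.02; 40 9 -52 -196 0.02; 40 9 -52 -196 0.02; 40 9 -52 -196 0.02; 15 9 -52 -196 0.02; 15 9 -52 -196 0.02; 15 9 -52 -196 0.02")

```text
time_s: 9.05
position: [0.5461, -0.3995, 0.0043]
tcp_rot: [[0.256, 0.967, 0.001], [0.967, -0.256, -0.001], [-0.001, 0.001, -1.0]]
force: [0.2, 1.1, 1.2]
opening: 0.267
grasp_force: 0.1
```

Request:
drive_tool(deltas="15 0 0 0 0; 15 0 0 0 0; 15 0 0 0 0")

```text
time_s: 9.35
position: [0.546, -0.3994, 0.0041]
tcp_rot: [[0.256, 0.967, 0.0], [0.967, -0.256, -0.0], [-0.0, 0.0, -1.0]]
force: [-0.3, 0.2, 5.0]
opening: 0.233
grasp_force: 30.0
```

Request:
drive_tool(deltas="15 0 0 40 0; 15 0 0 90 0; 15 0 20 130 0.14; 15 0 60 150 0.28; 15 5 100 150 0.42; 15 10 140 150 0.56; 15 15 180 150 0.7; 15 20 220 150 0.84; 15 23 260 150 0.98; 15 23 270 150 1.12; 15 23 270 150 1.26; 15 23 270 150 1.4")

```text
time_s: 10.55
position: [0.5688, -0.1282, 0.1532]
tcp_rot: [[-0.912, 0.41, -0.001], [0.41, 0.912, 0.0], [0.001, -0.0, -1.0]]
force: [0.4, 1.1, -0.0]
opening: 0.233
grasp_force: 30.0
```

Request:
drive_tool(deltas="15 0 0 -20 0.14; 15 0 0 -60 0.185; 15 0 0 -100 0.185; 15 0 0 -125 0.185; 15 0 0 -138 0.185; 15 0 0 -145 0.185; 15 0 0 -146 0.185; 15 0 0 -146 0.185; 35 0 0 -146 0.185; 35 0 0 -146 0.185; 35 0 0 -146 0.185")

```text
time_s: 11.65
position: [0.5693, -0.1294, 0.0082]
tcp_rot: [[-0.97, 0.242, 0.001], [0.242, 0.97, -0.001], [-0.001, -0.0, -1.0]]
force: [-0.5, 0.7, 0.0]
opening: 0.376
grasp_force: 0.0
```

Request:
drive_tool(deltas="35 0 0 40 0; 35 0 0 90 0; 35 0 0 140 0; 35 -10 -30 180 0; 35 -40 -70 190 0; 35 -70 -110 190 0; 65 -100 -140 190 0; 65 -109 -159 190 0; 65 -109 -159 190 0; 65 -109 -159 190 0; 65 -109 -159 190 0")

```text
time_s: 12.75
position: [0.4603, -0.2873, 0.1976]
tcp_rot: [[-0.97, 0.241, 0.0], [0.241, 0.97, 0.001], [0.0, 0.001, -1.0]]
force: [0.5, 0.7, 0.2]
opening: 0.721
grasp_force: 0.0
```

```bash
python3 - <<'E'
from h import *
m3=imaging.camera_model('wrist');snap('wrist','w4');snap('side','s4')
s=bot.read_state();print(s['position'],np.round(m3['T'],3).tolist())
E
```

```text
[ 0.46041899 -0.28708434  0.19747586] [[0.243, 0.933, 0.266, 0.388], [0.97, -0.233, -0.066, -0.269], [0.001, 0.274, -0.962, 0.359], [0.0, 0.0, 0.0, 1.0]]
```

View pics/w4.png

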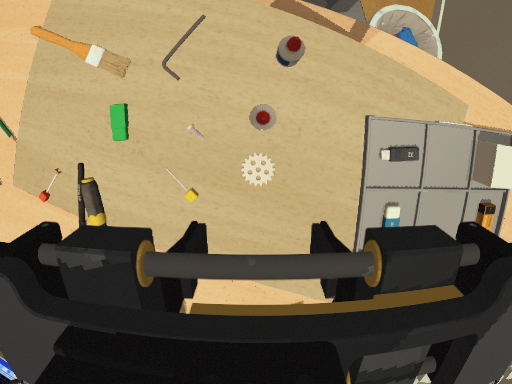

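View pics/s4.png

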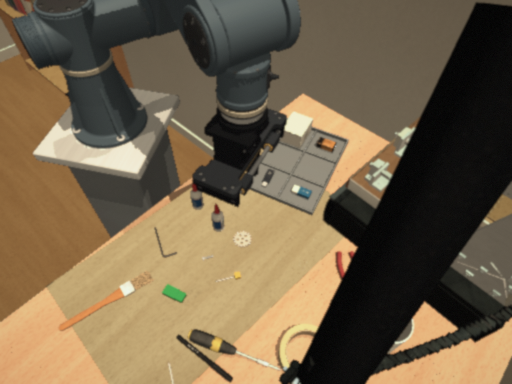

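The battery and eraser are in their bays, at (326,143) and (301,190) in the side view. In the wrist view the gear is at (258,169) and bottle B at (263,118).

```bash
python3 - <<'E'
from h import *
m=imaging.camera_model('wrist');b=cv2.imread('pics/w4.png')
blob(b,m,(0,0,185),(180,60,255),(235,148,280,192),.005,'gear')
print('gear',onz(m,258,169.5,.005,1))
for n,u,v,z in [('body top',263,117,.064),('tip',263,118,.094)]:print(n,onz(m,u,v,z,1))
s=imaging.camera_model('side');print('side tip',onz(s,217,205,.094))
E
```

```text
gear c [ 457.7 -287. ] size [40.2 39.6] long axis deg 54.0
gear [ 0.45852128 -0.28649933]
body top [ 0.3966374  -0.26593099]
tip [ 0.39665651 -0.2664104 ]
side tip [ 0.40092582 -0.27147501]
```

Request:
drive_tool(deltas="65 -2 0 -45 0; 65 -2 0 -95 0; 65 -2 0 -140 0; 65 -2 0 -170 0; 65 -2 0 -182 0; 65 -2 0 -190 0; 65 -2 0 -194 0; 65 -2 0 -195 0; 65 -2 0 -195 0; 65 -2 0 -195 0")

```text
time_s: 13.85
position: [0.4585, -0.2888, 0.0037]
tcp_rot: [[-0.97, 0.242, 0.002], [0.242, 0.97, -0.002], [-0.002, -0.001, -1.0]]
force: [-0.6, 0.9, 0.5]
opening: 0.745
grasp_force: 0.0
```

Request:
drive_tool(deltas="36 0 0 0 0; 36 0 0 0 0; 36 0 0 0 0; 36 0 0 0 0; 36 0 0 0 0; 36 0 0 0 0")

```text
time_s: 14.45
position: [0.4579, -0.2883, 0.0026]
tcp_rot: [[-0.97, 0.242, 0.0], [0.242, 0.97, -0.0], [-0.0, -0.0, -1.0]]
force: [-0.3, -0.3, 2.2]
opening: 0.456
grasp_force: 30.0
```

Request:
drive_tool(deltas="36 0 0 20 0; 36 0 0 60 0; 36 0 0 110 0; 36 5 30 140 0; 36 15 75 150 0; 36 25 120 150 0; 36 35 165 150 0; 36 45 210 150 0; 36 55 255 150 0; 36 62 300 150 0; 36 67 340 150 0; 36 67 354 150 0")

```text
time_s: 15.65
position: [0.5247, 0.0692, 0.1524]
tcp_rot: [[-0.971, 0.239, 0.0], [0.239, 0.971, 0.001], [0.0, 0.001, -1.0]]
force: [-0.3, -0.8, -0.3]
opening: 0.459
grasp_force: 30.0
```

Request:
drive_tool(deltas="36 0 0 0 0; 36 0 0 0 0; 36 0 0 0 0")

```text
time_s: 15.95
position: [0.5249, 0.0642, 0.1525]
tcp_rot: [[-0.97, 0.244, -0.0], [0.244, 0.97, -0.0], [0.0, -0.0, -1.0]]
force: [-0.1, 0.3, -0.9]
opening: 0.452
grasp_force: 30.0
```

```bash
python3 - <<'E'
from h import *
m3=imaging.camera_model('wrist');a=snap('wrist','w5');c=snap('side','s5')
s=bot.read_state();print(s['position'],s['opening'])
x=np.hstack([cv2.resize(a[150:320,150:400],(500,340)),cv2.resize(c[90:260,200:340],(280,340))])
cv2.imwrite('pics/c5.png',x[:,:,::-1])
E
```

```text
[0.52497728 0.06415956 0.15253161] 0.45167940961511366
```

View pics/c5.png

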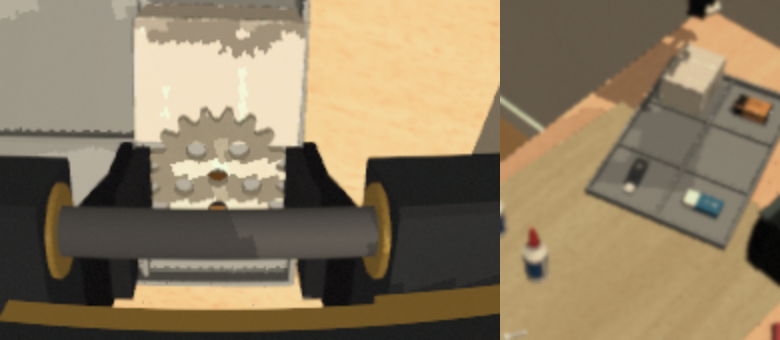

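Request:
drive_tool(deltas="36 0 2 -40 0; 36 0 2 -70 0; 36 0 2 -85 0; 36 0 2 -92 0; 36 0 2 -95 0; 36 0 2 -97 0; 36 0 2 -98 0; 36 0 2 -98 0; 36 0 2 -98 0; 36 0 2 -98 0")

```text
time_s: 17.05
position: [0.5251, 0.0678, 0.055]
tcp_rot: [[-0.97, 0.242, 0.001], [0.242, 0.97, -0.0], [-0.001, 0.0, -1.0]]
force: [-0.2, -0.1, 0.3]
opening: 0.455
grasp_force: 30.0
```

Request:
drive_tool(deltas="36 0 0 -1 0; 36 0 0 -1 0; 42 0 0 -1 0; 50 0 0 -1 0; 58 0 0 -1 0; 58 0 0 -1 0; 58 0 0 -1 0; 58 0 0 5 0; 58 0 0 20 0; 58 0 0 60 0; 58 0 0 110 0; 58 0 0 130 0")

```text
time_s: 18.25
position: [0.5271, 0.0676, 0.1891]
tcp_rot: [[-0.97, 0.242, 0.007], [0.242, 0.97, -0.001], [-0.007, 0.001, -1.0]]
force: [0.5, 0.1, -0.4]
opening: 0.665
grasp_force: 0.0
```

Request:
drive_tool(deltas="58 -20 -30 0 0; 58 -40 -70 0 0; 58 -60 -110 0 0; 58 -80 -150 0 0; 58 -80 -150 0 0; 58 -80 -150 0 0; 58 -80 -150 0 0")

```text
time_s: 18.95
position: [0.4453, -0.0816, 0.1848]
tcp_rot: [[-0.97, 0.242, 0.001], [0.242, 0.97, 0.0], [-0.001, 0.0, -1.0]]
force: [0.3, 0.1, -0.7]
opening: 0.668
grasp_force: 0.0
```

```bash
python3 - <<'E'
from h import *
m3=imaging.camera_model('wrist');a=snap('wrist','w6');c=snap('side','s6')
s=bot.read_state();print(s['position'])
x=np.hstack([a[0:250,:,:],cv2.resize(c[100:230,220:370],(288,250))])
cv2.imwrite('pics/c6.png',x[:,:,::-1])
E
```

```text
[ 0.44537355 -0.08113554  0.18464544]
```

View pics/c6.png

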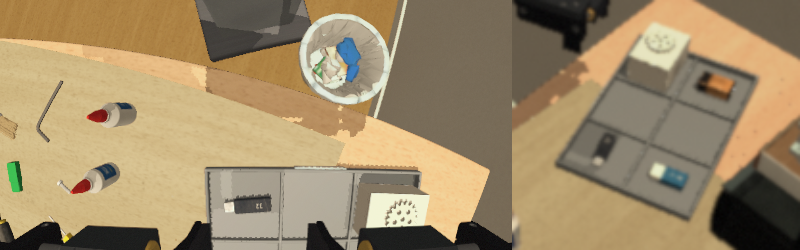

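The gear sits centred on the carton, and the battery and eraser are well placed. Next is bottle B at (0.399,-0.268).

Request:
drive_tool(deltas="70 -12 -47 0 0; 70 -24 -94 0 0; 70 -35 -140 0 0; 70 -46 -180 0 0; 70 -46 -187 0 0; 70 -46 -187 0 0; 70 -46 -187 0 0; 70 -46 -187 0 0")

```text
time_s: 19.85
position: [0.3991, -0.2671, 0.1844]
tcp_rot: [[-0.971, 0.24, -0.001], [0.24, 0.971, 0.001], [0.001, 0.001, -1.0]]
force: [0.2, 0.1, 0.8]
opening: 0.808
grasp_force: 0.0
```

```bash
python3 - <<'E'
from h import *
m=imaging.camera_model('side');w=imaging.camera_model('wrist');a=snap('wrist','w7')
s=bot.read_state();print(s['position'])
b=cv2.imread('pics/s6.png')
blob(b,m,(100,60,0),(130,255,255),(205,210,230,235),.012,'blue label',False)
for u,v,z in((217,205,.094),(217.5,231,.0)):print(onz(m,u,v,z))
h=cv2.cvtColor(b,cv2.COLOR_BGR2HSV)
k=cv2.inRange(h,(0,90,60),(8,255,255))|cv2.inRange(h,(170,90,60),(180,255,255));y,x=np.nonzero(k[195:235,205:230]);print('red',x.min()+205,x.max()+205,y.min()+195,y.max()+195)
ct=[onz(m,u,v,.05) for u,v in((299.5,110.5),(312.5,118),(303,134),(281,128))]
x=cv2.resize(np.hstack([a[150:330,160:360],b[100:280,200:400][:,:,::-1]]),None,fx=2,fy=2)
cv2.imwrite('pics/c7.png',x[:,:,::-1])
E
```

```text
[ 0.39914134 -0.26729751  0.18445622]
blue label c [ 394.7 -273. ] size [11.4 13.6] long axis deg 105.7
[ 0.40092582 -0.27147501]
[ 0.3983117  -0.27994962]
red 214 219 204 213
```

View pics/c7.png

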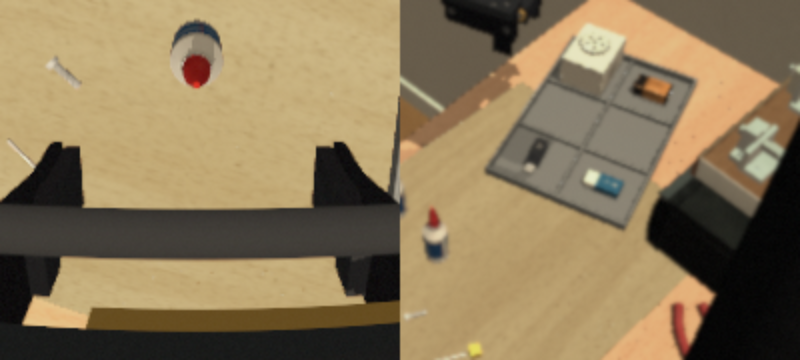

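```bash
python3 - <<'E'
from h import *
w=imaging.camera_model('wrist')
print('tip',onz(w,258.5,192,.094,1),'shoulder',onz(w,258.5,182,.064,1),'base far edge',onz(w,258.5,160.5,0,1))
E
```

```text
tip [ 0.3966878  -0.26597072] shoulder [ 0.39510488 -0.26555194] base far edge [ 0.38515404 -0.26302688]
```

Request:
drive_tool(deltas="70 -1 1 -30 0; 70 -1 1 -60 0; 70 -1 1 -90 0; 70 -1 1 -115 0; 70 -1 1 -135 0; 70 -1 1 -145 0; 70 -1 1 -150 0; 70 -1 1 -150 0; 70 -1 1 -150 0; 70 -1 1 -150 0")

```text
time_s: 20.9
position: [0.3984, -0.2687, 0.0354]
tcp_rot: [[-0.97, 0.242, 0.001], [0.242, 0.97, -0.002], [-0.002, -0.001, -1.0]]
force: [0.1, -0.0, 0.1]
opening: 0.804
grasp_force: 0.0
```

Request:
drive_tool(deltas="50 0 0 0 0; 40 0 0 0 0; 34 0 0 0 0; 32 0 0 0 0; 31 0 0 0 0; 29 0 0 0 0; 24 0 0 0 0; 24 0 0 0 0; 24 0 0 0 0; 24 0 0 0 0; 24 0 0 0 0")

```text
time_s: 22.0
position: [0.3978, -0.2682, 0.0345]
tcp_rot: [[-0.97, 0.242, -0.0], [0.242, 0.97, 0.0], [0.0, 0.0, -1.0]]
force: [-0.3, -0.3, -1.1]
opening: 0.316
grasp_force: 29.9
```

Request:
drive_tool(deltas="24 0 0 20 0; 24 0 0 50 0; 24 5 10 80 0; 24 20 40 90 0; 24 35 75 90 0; 24 50 110 90 0; 24 65 145 90 0; 24 78 180 90 0; 24 90 210 90 0; 24 100 235 90 0; 24 106 246 90 0; 24 106 246 90 0")

```text
time_s: 23.2
position: [0.5044, -0.0213, 0.1245]
tcp_rot: [[-0.971, 0.24, 0.0], [0.24, 0.971, -0.0], [-0.001, -0.0, -1.0]]
force: [-0.6, -0.6, -1.5]
opening: 0.316
grasp_force: 29.9
```

Request:
drive_tool(deltas="24 0 0 0 0; 24 0 0 -25 0; 24 0 0 -50 0; 24 0 0 -70 0; 24 0 0 -78 0; 24 0 0 -83 0; 24 0 0 -85 0; 24 0 0 -86 0; 24 0 0 -86 0; 24 0 0 -86 0; 24 0 0 -86 0")

```text
time_s: 24.3
position: [0.5042, -0.0223, 0.039]
tcp_rot: [[-0.97, 0.242, 0.001], [0.242, 0.97, -0.0], [-0.001, -0.0, -1.0]]
force: [0.3, -0.1, -0.6]
opening: 0.315
grasp_force: 29.9
```

```bash
python3 - <<'E'
from h import *
s=bot.read_state();print(s['position'],s['force'])
a=snap('wrist','w8');c=snap('side','s8')
x=np.hstack([a[:300],cv2.resize(c[100:230,220:350],(288,300))])
cv2.imwrite('pics/c8.png',x[:,:,::-1])
E
```

```text
[ 0.50418804 -0.02225514  0.03903565] [ 0.27721033 -0.11965097 -0.55312698]
```

View pics/c8.png

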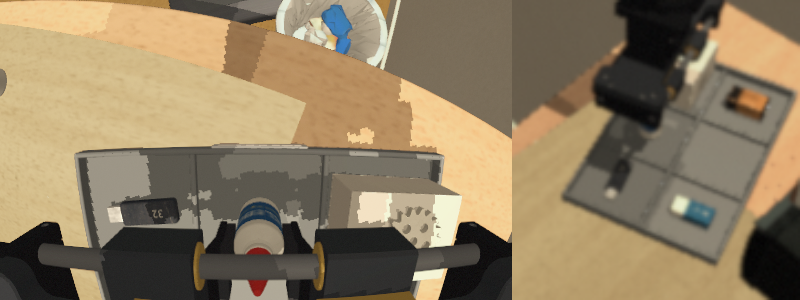

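The bottle is centred at column 259 between the ribs at 197 and 323. I'll lower the last 1–2 mm.

Request:
drive_tool(deltas="24 0 0 -1 0; 24 0 0 -1 0; 24 0 0 -1.5 0; 24 0 0 -1.5 0; 24 0 0 -1.5 0")

```text
time_s: 24.9
position: [0.504, -0.0222, 0.0374]
tcp_rot: [[-0.97, 0.242, 0.0], [0.242, 0.97, -0.0], [-0.0, 0.0, -1.0]]
force: [-0.7, 0.2, 4.3]
opening: 0.314
grasp_force: 29.9
```

Contact is felt (4 N), so I release and then lift straight up.

Request:
drive_tool(deltas="30 0 0 0 0; 33 0 0 0 0; 37 0 0 0 0; 42 0 0 0 0; 46 0 0 0 0; 46 0 0 0 0; 46 0 0 0 0; 46 0 0 5 0; 46 0 0 20 0; 46 0 0 45 0; 46 0 0 80 0; 46 0 0 120 0")

```text
time_s: 26.1
position: [0.5029, -0.022, 0.1578]
tcp_rot: [[-0.97, 0.242, -0.002], [0.242, 0.97, 0.001], [0.002, 0.0, -1.0]]
force: [0.3, 0.0, -0.0]
opening: 0.53
grasp_force: 0.0
```

Request:
drive_tool(deltas="46 0 0 40 0; 46 0 -40 60 0; 46 0 -80 60 0; 46 0 -120 60 0; 46 0 -160 60 0; 46 0 -200 60 0; 46 0 -200 60 0; 46 0 -200 60 0; 46 0 -200 60 0")

```text
time_s: 27.0
position: [0.5033, -0.2211, 0.217]
tcp_rot: [[-0.97, 0.242, -0.001], [0.242, 0.97, 0.001], [0.001, 0.001, -1.0]]
force: [0.5, 0.4, 0.7]
opening: 0.532
grasp_force: 0.0
```

```bash
python3 - <<'E'
from h import *
s=bot.read_state();print(s['position'],s['force'])
snap('wrist','w9');b=snap('side','s9')[:,:,::-1];m=imaging.camera_model('side')
k=-1j
def tr(n,u,v,z):
    p=onz(m,u,v,z)-[.547,-.033];q=(p@[1,1j])*np.exp(1j*np.radians(14));print(n,round(q.real*1000),round(q.imag*1000))
tr('battery',326.5,143.5,.018);tr('eraser',301,190.5,.014)
cv2.imwrite('pics/c9.png',cv2.resize(b[95:245,200:400],None,fx=4,fy=4,interpolation=cv2.INTER_CUBIC))
E
```

```text
[ 0.5033237  -0.22106804  0.21695976] [0.48986967 0.3907246  0.66432032]
battery 47 85
eraser 45 -90
```

View pics/c9.png

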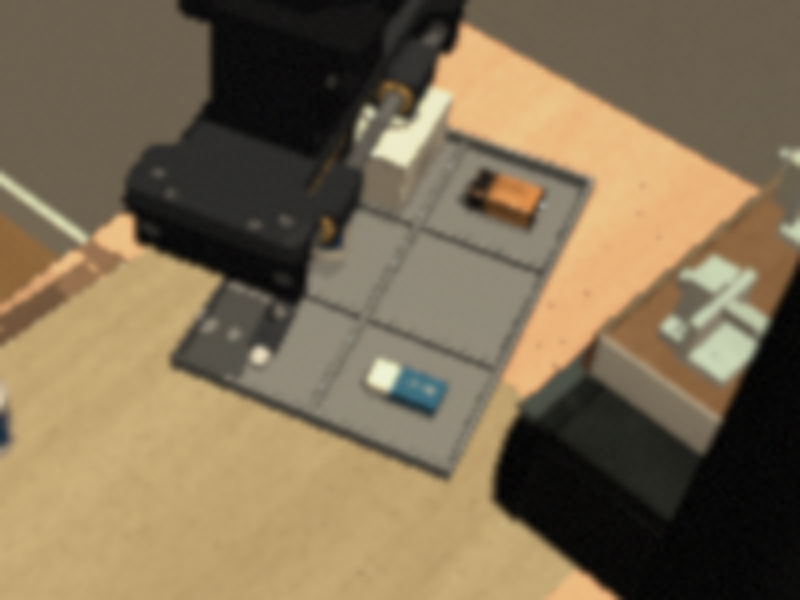

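The battery is at (47,85) mm and the eraser at (45,-90) mm in the tray frame, both good. The arm hides the bottle, so I'll move clear and look once more.

Request:
drive_tool(deltas="46 -20 -45 0 0; 46 -40 -90 0 0; 46 -60 -135 0 0; 46 -80 -180 0 0; 46 -100 -225 0 0; 46 -100 -225 0 0; 46 -100 -225 0 0; 46 -100 -225 0 0")

```text
time_s: 27.9
position: [0.4044, -0.4453, 0.2168]
tcp_rot: [[-0.971, 0.241, -0.001], [0.241, 0.971, 0.002], [0.001, 0.002, -1.0]]
force: [0.6, 0.5, -0.3]
opening: 0.527
grasp_force: 0.0
```

```bash
python3 - <<'E'
from h import *
b=snap('side','s10')[:,:,::-1]
cv2.imwrite('pics/c10.png',cv2.resize(b[95:245,200:400],None,fx=4,fy=4,interpolation=cv2.INTER_CUBIC))
E
```

```text
(no output)
```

View pics/c10.png

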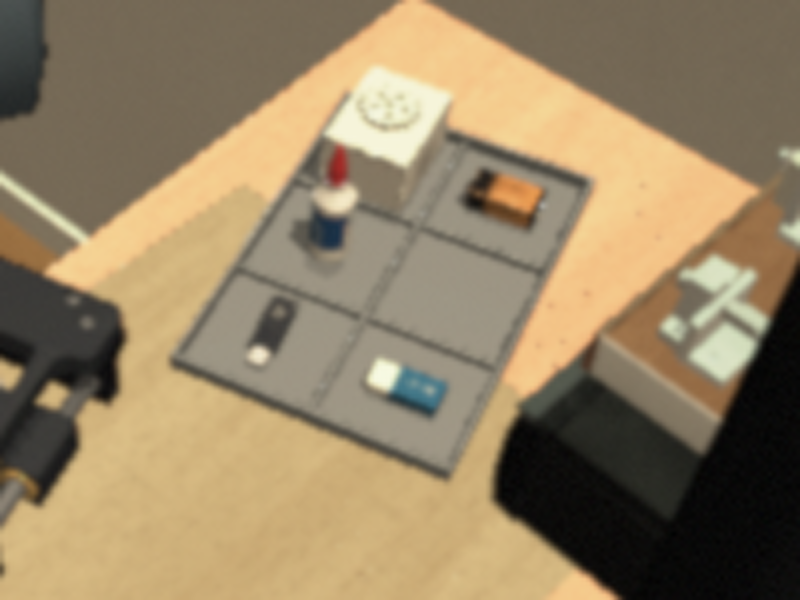

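The bottle stands upright in the front middle bay. The gear looks slightly off the carton's centre, so I'll put a number on it.

```bash
python3 - <<'E'
from h import *
m=imaging.camera_model('side')
f=lambda x,y,z:onz(m,200+x/4-.4,95+y/4-.4,z)
ct=[f(*p,.05) for p in((378,68),(452,98),(402,163),(326,130))];g=f(390,104,.055)
print('carton',np.mean(ct,0),np.round(ct,3).tolist(),'gear',g,'off',g-np.mean(ct,0))
print('glue base',f(323,250,.003),f(340,150,.097),'target .504,-.022')
E
```

```text
carton [0.52600303 0.06320854] [[0.511, 0.107], [0.565, 0.089], [0.541, 0.019], [0.487, 0.038]] gear [0.52504446 0.06741144] off [-0.00095857  0.0042029 ]
glue base [ 0.49969343 -0.02532036] [ 0.50338596 -0.02722744] target .504,-.022
```

Everything is within tolerance: the gear is 4 mm off centre against the 15 mm limit. I'm handing in.

```bash
python3 -c "
from rig import bot
print(bot.hand_in())"
```

```text
the job is handed in; nothing more can be done
None
```

The kit is made up and handed in at about 28 s of the 112 s: battery, eraser and gear were placed first, then the glue bottle, and the last pictures showed all of them within the stated limits; the hand-in gave no pass or fail result.

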